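# Run down the loose wing nut of a plate hold-down

## Robot

A 6-joint arm with a two-finger parallel gripper is mounted at the origin on a cart in front of the work surface, level with it; the furniture and walls round the work are solid. World frame = base frame: x ahead of the robot, y to its left, z up, the work surface at z = 0. Lengths are in m, angles in rad, forces in N, time in s.
With the tool pointing down it reaches from about 0.325 to 0.85 m from the base axis. Payload 4.4 kg.
Tool frame: the origin (TCP) lies midway between the tips of the shut fingers; the grasp point (between the pads) lies pinch_z behind it (pinch_z is the distance from the TCP to the grasp point, in m); x points along the fingers, y is the direction in which the jaws open and shut, and the axes are right-handed (so a half turn about x gives the same grasp; the last joint's range is limited). The gripper opens to 94 mm and grips with 3 to 60 N. Pads are 16 mm wide; open, the fingers measure 119 mm over their backs; the gripper's body (75 mm by 177 mm) begins 78 mm behind the grasp point.
Start: joints at [0.954, 0.207, 1.542, -0, 1.393, -0.15], TCP at [0.259, 0.513, 0.205] pointing down, gripper open.
Joint ranges: [-2.73, 2.73], [-0.86, 2.22], [0.23, 2.46], [-1.11, 4.25], [0.08, 2.63], [-2.82, 2.82]. Speed limits (rad/s): [2.79, 2.79, 3.14, 3.14, 3.14, 3.14].

## Interface

Orientations are given as [roll, pitch, yaw] about the fixed x, y, z axes, in that order (R = Rz(yaw) Ry(pitch) Rx(roll)).
In Python, from station import sense, snapshot, camera_params, job_done, pinch_z gives the robot as it stands.
- The arm moves only by the tool send_rows, never from a script. Its argument "motion" is a list that holds one entry, the list of rows, each a list of 6 numbers: the shift along the tool's x, y, z in m, then the turn, a rotation vector about the tool's x, y, z in degrees. In form: [[[dx, dy, dz, wx, wy, wz], ...]]. A call has 1 to 20 rows; each row shifts and turns the commanded pose from where the row before left it, along the tool's axes as they then stand; what a row does not reach is not made up. A row lasts 1/12 s, in which the tool goes at most 41.7 mm and 7.16 degrees, less where a joint would pass 70% of its speed; a pose out of reach is approached as far as the arm can. A call is refused whole if a number of a shift passes 0.0417 or a number of a turn 7.16, either way. A call with a gripper value outside its range is refused whole. "grip" is the finger opening in m, from 0 to 0.094, set as the call begins (left out, the last holds). The fingers move at their own pace and stop on an object; "squeeze" is the grip in N (left out, the last holds). Time passes only in rows, so rows that do not move let the fingers close. It gives the time, the measured TCP pose, the force and the opening at its end, in the units of the state.
- sense(): the state, without advancing time (a new reading comes with each control period).
- snapshot(name): name is "side" or "top" or "wrist"; returns (picture, depth): 420x560x3 uint8, red, green, blue; 420x560 float32, m along the optical axis (not along the pixel's ray), 0 where there is no reading.
- camera_params(name): a dict with "fx", "fy", "cx", "cy" (pixels), "rvec" (rotation vector, rad) and "tvec" (3), from world to camera coordinates, as OpenCV has them; the wrist camera has in their place "hand_eye" (4x4, takes a point from camera to tool coordinates, whose origin is the TCP and whose axes are the tool frame's). Camera axes: x right, y down, z forward; pixel columns grow to the right and rows downward; lengths in m; the calibration is good to about 2 mm. The wrist camera is an equidistant fisheye: a pixel r from the principal point sees the ray r / f radians off the axis. A picture is of the moment at which its call begins: read the wrist's pose just before it. camera_params takes no time and is no camera call.
- job_done(): hands the job in, once; it reports no verdict.
The state is a dict: "t": time; "q": joint angles; "qvel": joint speeds; "joint_torque": joint torques, N m; "position": TCP position; "eef_rot": TCP orientation; "wrist_force": force on the tool from outside, world axes, zero at the start; "moment": the same for the moment, N m; "grip_width": finger opening in m.
Only numpy, scipy, OpenCV 4.12 (cv2) and the standard library are available. Lean on these libraries where they do the work, as an engineer would, in place of code of your own. Each camera call takes 0.05 s, during which the arm holds its last target. There are 200 camera calls.

## Task

One of the two wing nuts on the well-plate hold-down has been backed off and stands clear of the steel bar; the other is already tight. Run the loose nut down, clockwise seen from above, until its flange is fully home on the bar, by pushing its wings round with a fingertip in repeated strokes, from one side at a time: never take a nut between the fingers. Leave the other nut tight and leave the tape roll, petri dish and tube rack where they are.

Things in the scene. Friction and masses are not known exactly. Their poses are not given: they have to be found in the camera images.
- holddown: fixed plate hold-down: aluminium base 130 (x) x 250 (y) x 12 mm with a white well plate on it, under a steel bar 28 mm wide and 222 mm long (along y) whose top is 57 mm above the table. Origin: centre of the base's underside. Two 10 mm threaded studs stand up through the bar 92 mm either side of its middle along y, to 92 mm above the table, each with a wing nut.
- wing_nut_1 (a joint): angle (rad) by which the loose wing nut is still backed off: 0 = home on the bar (hard stop), grows anticlockwise seen from above; starts at 6 to 9. It sinks 6 mm a turn as it tightens (at angle a its underside is 0.955 a mm above the bar). It may be on either stud. Light friction (0.05 N m, about 2 N at the wings) keeps it where it is left.
- wing_nut_2 (a joint): the same angle of the tight wing nut; starts at 0 and must stay there (it would loosen anticlockwise).
- wing_nut_1_mid (a point): point on the loose nut's axis at mid-height of its wings, 18 mm above its underside (75 mm above the table at home); turns and sinks with the nut; x axis along one wing, the other opposite, z up. Steel nut, 80 mm across the wing tips; wings upright with round ends, 8 mm thick, from 8 to 30 mm above the underside; hub 23 mm across and 20 mm high, flange 29 mm across.
- wing_nut_2_mid (a point): the same point of the tight nut on the other stud; the nuts are equal.
- tape_roll: loose roll of beige tape, 100 mm across, 25 mm high, on the robot's side of the hold-down. Origin: centre of its underside.
- petri_dish: loose round petri dish, 89 mm across, 15 mm high, on the robot's side of the hold-down. Origin: centre of its underside.
- tube_rack: loose green tube rack with tubes, 62 x 145 x 44 mm, behind the hold-down. Origin: centre of its underside.

How it is judged:
At the end, for the whole second after the job is handed in: The loose nut is home on the bar (within 0.2 rad of its stop) and at rest, the other nut is still tight (within 0.2 rad), and the tape roll, petri dish and tube rack stand within 20 mm of where they stood (value of joint each of wing_nut_1, wing_nut_2 below 0.2 rad and velocity of joint wing_nut_1 between -0.1 and 0.1 rad/s and distance of each of tape_roll, petri_dish, tube_rack from where it was at the start of the episode below 0.02 m); the robot touches nothing.
It fails at once if a nut is taken between the fingers: they press on both flanks of its wings or hub at once (over 1 N each) (((contact force between the fingers and wing_nut_1_c6 above 1 N or contact force between the fingers and wing_nut_1_c7 above 1 N or contact force between the fingers and wing_nut_1_c8 above 1 N or contact force between the fingers and wing_nut_1_c9 above 1 N or contact force between the fingers and wing_nut_1_c10 above 1 N) and (contact force between the fingers and wing_nut_1_c11 above 1 N or contact force between the fingers and wing_nut_1_c12 above 1 N or contact force between the fingers and wing_nut_1_c13 above 1 N or contact force between the fingers and wing_nut_1_c14 above 1 N or contact force between the fingers and wing_nut_1_c15 above 1 N)) or ((contact force between the fingers and wing_nut_2_c6 above 1 N or contact force between the fingers and wing_nut_2_c7 above 1 N or contact force between the fingers and wing_nut_2_c8 above 1 N or contact force between the fingers and wing_nut_2_c9 above 1 N or contact force between the fingers and wing_nut_2_c10 above 1 N) and (contact force between the fingers and wing_nut_2_c11 above 1 N or contact force between the fingers and wing_nut_2_c12 above 1 N or contact force between the fingers and wing_nut_2_c13 above 1 N or contact force between the fingers and wing_nut_2_c14 above 1 N or contact force between the fingers and wing_nut_2_c15 above 1 N))).
It fails at once if the tight nut is loosened by more than 0.3 rad (value of joint wing_nut_2 above 0.3 rad).
It fails at once if the tape roll is pushed away or lifted (more than 20 mm) (distance of tape_roll from where it was at the start of the episode above 0.02 m).
It fails at once if the petri dish is pushed away or lifted (more than 20 mm) (distance of petri_dish from where it was at the start of the episode above 0.02 m).
It fails at once if the tube rack is pushed away or lifted (more than 20 mm) (distance of tube_rack from where it was at the start of the episode above 0.02 m).
It also fails if it takes over 51 s, if anything falls off the work surface, if the arm or the gripper's body presses on something with over 40 N, if the wrist force passes 120 N, or if a joint passes its speed limit or range.

## Working session

There is one attempt and no reset: what is moved stays moved. The work goes in short steps, Python scripts to look and compute and a tool call to move; the robot and the scene stay as the last step left them, time stands still between calls to the robot, and variables do not carry over. Pictures are saved under pics/ and viewed, about 8 in all and at most 12, crops included, and the job is handed in when it is done.

Besides the shell and the picture viewer there is one more tool, called after "Call:" as name(argument=value, ...) on one line, values as JSON. send_rows: Moves the arm, as the interface text tells. Its arguments: {"type":"object","properties":{"motion":{"type":"array"},"grip":{"type":"number"},"squeeze":{"type":"number"}},"required":["motion"]}

```bash
ls; mkdir -p pics; python3 - <<'E'
from station import *
import cv2,numpy as np
s=sense();print(s,pinch_z)
for n in("top","side"):
    p,d=snapshot(n);cv2.imwrite(f"pics/{n}0.png",p[:,:,::-1]);np.save(f"pics/{n}0_d.npy",d);print(n,camera_params(n))
print(camera_params("wrist"))
E
```

```text
pics
{'t': 0.0, 'q': array([ 9.53505248e-01,  2.07414878e-01,  1.54290917e+00,  1.51492865e-06,
        1.39350289e+00, -1.50488672e-01]), 'qvel': array([-1.86376420e-03, -1.54388984e-03, -4.55980245e-04,  9.81121261e-05,
       -3.70947225e-04,  2.01444464e-04]), 'joint_torque': array([ 5.38235290e-04, -3.70882273e+01, -2.81416869e+01,  6.99878437e-02,
        3.62254400e-02, -1.99722308e-04]), 'position': array([0.25831002, 0.51282785, 0.20431496]), 'eef_rot': array([-1.72195214,  1.56856204, -2.18875482]), 'wrist_force': array([ 0.35320705,  0.54283732, -0.11185224]), 'moment': array([-0.02812117, -0.01653626, -0.02881709]), 'grip_width': 0.094178480092389} 0.0188
top {'fx': 413.1835167586526, 'fy': 413.1835167586526, 'cx': 274.91305946690386, 'cy': 216.21498792537142, 'rvec': array([ 2.15078187, -2.151185  ,  0.14486439]), 'tvec': array([-0.00432366,  0.5660356 ,  0.87020137])}
side {'fx': 454.79611130689614, 'fy': 454.79611130689614, 'cx': 282.18368220967164, 'cy': 208.18052608478914, 'rvec': array([ 2.14221348, -0.18810335,  0.10810595]), 'tvec': array([-0.57339501,  0.09240228,  0.88474107])}
{'fx': 325.19226210127806, 'fy': 325.19226210127806, 'cx': 279.39139659663675, 'cy': 212.98728039089949, 'hand_eye': array([[ 4.84307705e-05, -2.43080785e-01,  9.70006046e-01,
        -1.78176641e-01],
       [ 9.99999996e-01, -5.81526866e-05, -6.45012176e-05,
        -1.04432491e-03],
       [ 7.20874643e-05,  9.70006046e-01,  2.43080781e-01,
        -7.03518728e-02],
       [ 0.00000000e+00,  0.00000000e+00,  0.00000000e+00,
         1.00000000e+00]])}
```

View pics/top0.png

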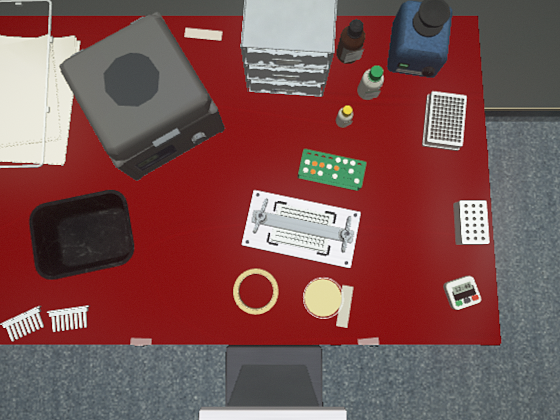

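View pics/side0.png

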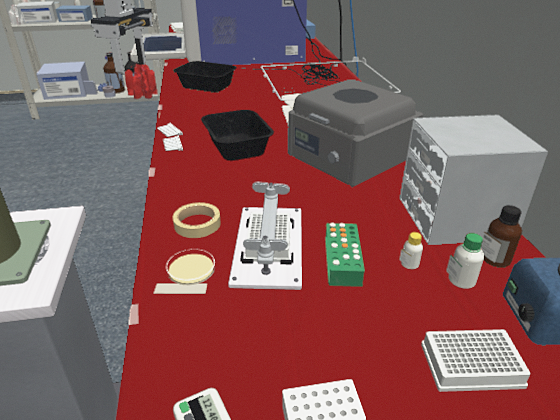

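```bash
cat > h.py <<'E'
import numpy as np,cv2
from station import *
def world(n,d):
    c=camera_params(n);R=cv2.Rodrigues(c["rvec"])[0]
    v,u=np.indices(d.shape)
    P=np.stack([(u-c["cx"])/c["fx"]*d,(v-c["cy"])/c["fy"]*d,d],-1)
    return (P-c["tvec"])@R
def proj(n,X):
    c=camera_params(n);return cv2.projectPoints(np.array(X,float).reshape(-1,1,3),c["rvec"],c["tvec"],np.array([[c["fx"],0,c["cx"]],[0,c["fy"],c["cy"]],[0,0,1.]]),None)[0][:,0]
def ray(n,u,v,z):
    c=camera_params(n);R=cv2.Rodrigues(c["rvec"])[0]
    o=-R.T@c["tvec"];r=R.T@np.array([(u-c["cx"])/c["fx"],(v-c["cy"])/c["fy"],1]);return o+r*(z-o[2])/r[2]
E
python3 - <<'E'
from h import *
im=cv2.imread("pics/top0.png");d=np.load("pics/top0_d.npy");W=world("top",d)
red=(im[...,2]>90)&(im[...,1]<40)
print("table z",np.median(W[...,2][red]))
# base: white region
roi=np.zeros(d.shape,bool);roi[185:272,236:366]=1
m=(roi&~red&(W[...,2]>0.006)).astype(np.uint8)
cn=max(cv2.findContours(m,0,1)[0],key=cv2.contourArea)
P=np.array([ray("top",u,v,.012)[:2] for u,v in cn[:,0]],np.float32)
r=cv2.minAreaRect(P);print("base",r)
for n,bx in(("top",(185,272,236,366)),("side",(170,290,225,310))):
    im=cv2.imread(f"pics/{n}0.png");d=np.load(f"pics/{n}0_d.npy");W=world(n,d)
    S=W[bx[0]:bx[1],bx[2]:bx[3]].reshape(-1,3)
    S=S[(S[:,2]>.05)&(S[:,2]<.12)]
    for lo,hi in((.05,.06),(.062,.13)):
        Q=S[(S[:,2]>lo)&(S[:,2]<hi)]
        for sg in(-1,1):
            ym=np.median(S[:,1]) 
            q=Q[(Q[:,1]-ym)*sg>.05]
            if len(q)>3: print(n,lo,sg,len(q),q.mean(0).round(4),q.max(0).round(4),q.min(0).round(4),np.percentile(q[:,2],[10,50,90]).round(4))
# loose things
im=cv2.imread("pics/top0.png")
a=im[190:275,230:370];cv2.imwrite("pics/c1.png",cv2.resize(a,None,fx=5.6,fy=5.6,interpolation=3))
E
```

```text
table z -9.10392694295598e-05
base ((0.5418553948402405, -0.0622471421957016), (0.24897566437721252, 0.1295536607503891), 78.000244140625)
top 0.05 -1 224 [ 0.5267 -0.1353  0.056 ] [ 0.545  -0.1138  0.0599] [ 0.5079 -0.1723  0.05  ] [0.0535 0.0561 0.0582]
top 0.05 1 228 [0.5561 0.0082 0.056 ] [0.5777 0.0472 0.0597] [ 0.5384 -0.0133  0.0501] [0.0538 0.056  0.0581]
top 0.062 -1 227 [ 0.5225 -0.1507  0.0807] [ 0.5608 -0.1386  0.0947] [ 0.4855 -0.1619  0.0621] [0.0706 0.0828 0.0884]
top 0.062 1 240 [0.5599 0.0269 0.0839] [0.5986 0.0433 0.0947] [0.5246 0.0121 0.0629] [0.0671 0.0872 0.0927]
side 0.05 -1 113 [ 0.5219 -0.1694  0.0554] [ 0.5373 -0.1587  0.0597] [ 0.5074 -0.1763  0.0501] [0.0513 0.0557 0.0582]
side 0.05 1 207 [ 0.5568 -0.0034  0.0569] [0.5771 0.0332 0.0591] [ 0.5384 -0.0315  0.05  ] [0.0557 0.057  0.0581]
side 0.062 -1 568 [ 0.5241 -0.1583  0.0775] [ 0.5637 -0.1457  0.0942] [ 0.4861 -0.168   0.0621] [0.0667 0.0777 0.0872]
side 0.062 1 425 [0.5621 0.0213 0.0812] [0.5991 0.0404 0.0943] [0.5252 0.0082 0.064 ] [0.0692 0.0821 0.0915]
```

View pics/c1.png

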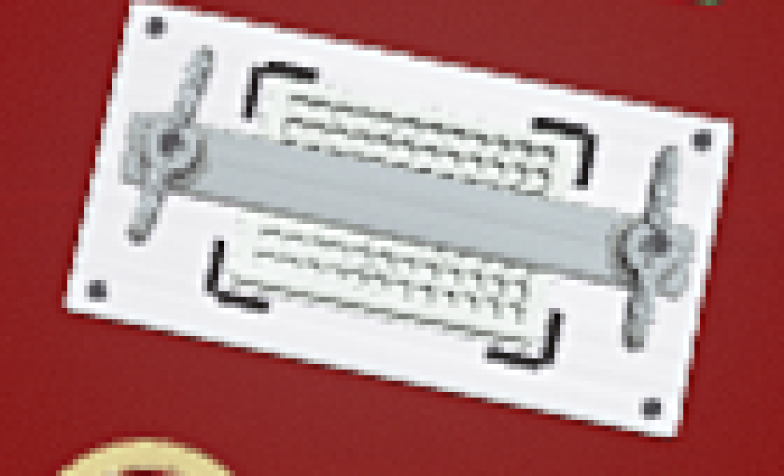

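```bash
python3 - <<'E'
from h import *
from scipy.spatial.transform import Rotation as Ro
s=sense();R=Ro.from_euler("xyz",s["eef_rot"]).as_matrix();print("R",R.round(4).tolist())
S=np.array([.561,.0278]);T=np.array([.5227,-.1522])
for n in("top","side"):
    W=world(n,np.load(f"pics/{n}0_d.npy")).reshape(-1,3)
    for nm,c in(("loose?",S),("other",T)):
        r=np.linalg.norm(W[:,:2]-c,axis=1)
        q=W[(r<.046)&(r>.018)&(W[:,2]>.064)&(W[:,2]<.11)]
        d=q[:,:2]-q[:,:2].mean(0);v=np.linalg.svd(d,full_matrices=False)[2][0]
        out=q[np.linalg.norm(q[:,:2]-c,axis=1)>.025]
        print(n,nm,len(q),"ang",np.degrees(np.arctan2(v[1],v[0]))%180,"mean",q[:,:2].mean(0).round(4),"tops",np.percentile(out[:,2],[85,95]).round(4), "z",np.percentile(out[:,2],[5]).round(4))
E
```

```text
R [[-0.0012, 0.45, 0.893], [-0.0017, 0.893, -0.45], [-1.0, -0.002, -0.0003]]
top loose? 84 ang 160.13647371758364 mean [0.5592 0.0276] tops [0.0921 0.0934] z [0.0795]
top other 92 ang 168.35363826854402 mean [ 0.5226 -0.1513] tops [0.0864 0.0875] z [0.0711]
side loose? 200 ang 160.09409609684172 mean [0.5646 0.0218] tops [0.09   0.0925] z [0.0731]
side other 264 ang 167.85876721579484 mean [ 0.5267 -0.1578] tops [0.0852 0.0867] z [0.0678]
```

Call:
send_rows(motion=[[[0,-0.0186,0.0207,0,0,0],[0,-0.0186,0.0207,0,0,0],[0,-0.0186,0.0207,0,0,0],[0,-0.0186,0.0207,0,0,0],[0,-0.0186,0.0207,0,0,0],[0,-0.0186,0.0207,0,0,0],[0,-0.0186,0.0207,0,0,0],[0,-0.0186,0.0207,0,0,0],[0,-0.0186,0.0207,0,0,0],[0,-0.0186,0.0207,0,0,0],[0,-0.0186,0.0207,0,0,0],[0,-0.0186,0.0207,0,0,0],[0,-0.0186,0.0207,0,0,0],[0,-0.0186,0.0207,0,0,0],[0,-0.001,0.04,0,0,0],[0,-0.001,0.04,0,0,0],[0,-0.001,0.04,0,0,0],[0,-0.001,0.04,0,0,0],[0,-0.002,0.0388,0,0,0]]], grip=0, squeeze=10)

```text
t: 1.68
position: [0.5764, 0.0545, 0.2048]
eef_rot: [-2.955, 1.57, 2.861]
wrist_force: [0.4, -0.0, 0.4]
grip_width: 0.0004
```

Call:
send_rows(motion=[[[0.01,0,0,0,0,0],[0.01,0,0,0,0,0],[0,0,0,0,0,0],[0,0,0,0,0,0]]])

```text
t: 2.02
position: [0.5729, 0.0565, 0.1837]
eef_rot: [-2.782, 1.567, 3.035]
wrist_force: [0.1, 0.5, 0.0]
grip_width: 0.0007
```

```bash
python3 - <<'E'
from h import *
from scipy.spatial.transform import Rotation as Ro
s=sense();R=Ro.from_euler("xyz",s["eef_rot"]).as_matrix();print(s["t"],s["position"],s["grip_width"],s["wrist_force"],"R",R.round(4).tolist())
g=np.array([.5745,.0546,.15])-s["position"];print("to go tool",(R.T@g).round(4))
p,d=snapshot("wrist");
# project stud top, wing tips into fisheye
c=camera_params("wrist");H=c["hand_eye"]
im=p[:,:,::-1].copy()
a=np.radians(160)
for X in([.561,.0278,.092],[.561+.036*np.cos(a),.0278+.036*np.sin(a),.093],[.561-.036*np.cos(a),.0278-.036*np.sin(a),.093]):
    t=R.T@(np.array(X)-s["position"]);k=H[:3,:3].T@(t-H[:3,3]);th=np.arctan2(np.hypot(k[0],k[1]),k[2]);ph=np.arctan2(k[1],k[0])
    u,v=c["cx"]+c["fx"]*th*np.cos(ph),c["cy"]+c["fy"]*th*np.sin(ph);print(u,v);cv2.circle(im,(int(u),int(v)),3,(255,0,255),1)
cv2.imwrite("pics/w1.png",im)
E
```

```text
2.0167 [0.57291766 0.05649281 0.18373713] 0.0006763215650495705 [0.12228881 0.52852559 0.04616891] R [[-0.0042, 0.4493, 0.8934], [0.0004, 0.8934, -0.4493], [-1.0, -0.0015, -0.004]]
to go tool [ 0.0337 -0.0009  0.0024]
244.87942832406733 218.95772218521915
238.83301917244322 177.99760200873325
250.67754515936647 257.99891134471835
```

View pics/w1.png

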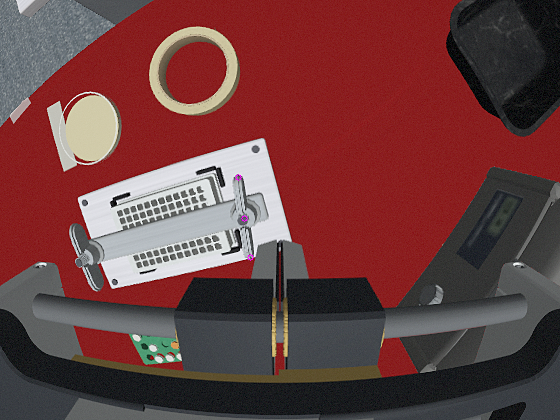

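Call:
send_rows(motion=[[[0.012,-0.001,0.0024,0,0,0],[0.012,0,0,0,0,0],[0.012,0,0,0,0,0],[0.012,0,0,0,0,0],[0.012,0,0,0,0,0],[0.012,0,0,0,0,0],[0.012,0,0,0,0,0],[0.012,0,0,0,0,0],[0.01,0,0,0,0,0],[0.008,0,0,0,0,0],[0,0,0,0,0,0],[0,0,0,0,0,0]]])

```text
t: 3.07
position: [0.5767, 0.0537, 0.0709]
eef_rot: [-2.746, 1.57, 3.07]
wrist_force: [-0.2, -0.2, 0.5]
grip_width: 0.0003
```

```bash
cat > st.py <<'E'
from h import *
from scipy.spatial.transform import Rotation as Ro
s=sense();R=Ro.from_euler("xyz",s["eef_rot"]).as_matrix()
e=R.T@(s["position"]-np.array([.561,.0278,.068]));print(s["t"],s["position"].round(4),"F",s["wrist_force"].round(1),"M",s["moment"].round(2),"rel tool",e.round(4),"r",np.hypot(e[1],e[2]).round(4),"phi",np.degrees(np.arctan2(e[2],e[1])).round(1),"w",s["grip_width"])
E
python3 st.py; python3 -c "
import numpy as np
r=.030;a=np.radians(np.arange(0,361,9))
for i in range(40): print(9*(i+1),round(r*(np.cos(a[i+1])-np.cos(a[i])),4),round(r*(np.sin(a[i+1])-np.sin(a[i])),4))"
```

```text
3.0667 [0.5767 0.0537 0.0709] F [-0.2 -0.2  0.5] M [-0.03 -0.01 -0.06] rel tool [-0.0029  0.0302  0.0023] r 0.0303 phi 4.4 w 0.000306318802889127
9 -0.0004 0.0047
18 -0.0011 0.0046
27 -0.0018 0.0043
36 -0.0025 0.004
45 -0.0031 0.0036
54 -0.0036 0.0031
63 -0.004 0.0025
72 -0.0043 0.0018
81 -0.0046 0.0011
90 -0.0047 0.0004
99 -0.0047 -0.0004
108 -0.0046 -0.0011
117 -0.0043 -0.0018
126 -0.004 -0.0025
135 -0.0036 -0.0031
144 -0.0031 -0.0036
153 -0.0025 -0.004
162 -0.0018 -0.0043
171 -0.0011 -0.0046
180 -0.0004 -0.0047
189 0.0004 -0.0047
198 0.0011 -0.0046
207 0.0018 -0.0043
216 0.0025 -0.004
225 0.0031 -0.0036
234 0.0036 -0.0031
243 0.004 -0.0025
252 0.0043 -0.0018
261 0.0046 -0.0011
270 0.0047 -0.0004
279 0.0047 0.0004
288 0.0046 0.0011
297 0.0043 0.0018
306 0.004 0.0025
315 0.0036 0.0031
324 0.0031 0.0036
333 0.0025 0.004
342 0.0018 0.0043
351 0.0011 0.0046
360 0.0004 0.0047
```

Call:
send_rows(motion=[[[0,-0.0004,0.0027,0,0,0],[0.001,-0.0011,0.0046,0,0,0],[0.001,-0.0018,0.0043,0,0,0],[0,-0.0025,0.004,0,0,0],[0,-0.0031,0.0036,0,0,0],[0,-0.0036,0.0031,0,0,0],[0,-0.004,0.0025,0,0,0],[0,-0.0043,0.0018,0,0,0],[0,-0.0046,0.0011,0,0,0],[0,-0.0047,0.0004,0,0,0],[0,0,0,0,0,0]]])

```text
t: 3.98
position: [0.5885, 0.0132, 0.0696]
eef_rot: [-0.405, 1.57, -0.873]
wrist_force: [0.9, 1.7, -0.1]
grip_width: 0.0005
```

```bash
python3 st.py; python3 - <<'E'
from h import *
p,d=snapshot("side");np.save("pics/s2.npy",d);a=p[150:300,200:350,::-1];cv2.imwrite("pics/s2.png",cv2.resize(a,None,fx=4,fy=4,interpolation=3))
E
```

```text
3.9833 [0.5885 0.0132 0.0696] F [ 0.9  1.7 -0.1] M [ 0.24 -0.16 -0.  ] rel tool [-0.0016 -0.0007  0.0311] r 0.0311 phi 91.2 w 0.0005285898212254564
```

View pics/s2.png

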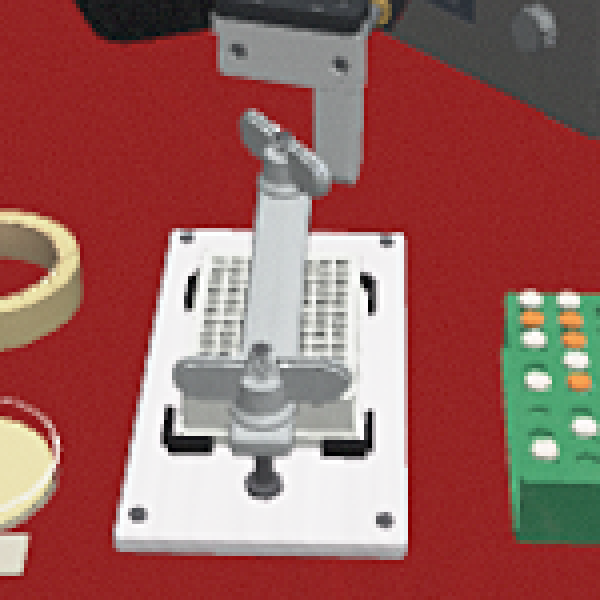

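The view shows the closed fingertip (crop 340,150) pushing one wing of the far nut clockwise, with a reaction of about 2 N. I'll continue round.

Call:
send_rows(motion=[[[0,-0.0047,-0.0004,0,0,0],[0,-0.0046,-0.0011,0,0,0],[0,-0.0043,-0.0018,0,0,0],[0,-0.004,-0.0025,0,0,0],[0,-0.0036,-0.0031,0,0,0],[0,-0.0031,-0.0036,0,0,0],[0,-0.0025,-0.004,0,0,0],[0,-0.0018,-0.0043,0,0,0],[0,-0.0011,-0.0046,0,0,0],[0,-0.0004,-0.0047,0,0,0],[0,0,0,0,0,0]]])

```text
t: 4.95
position: [0.5468, 0.0009, 0.0695]
eef_rot: [-2.313, 1.569, -2.779]
wrist_force: [1.6, -1.3, 1.5]
grip_width: 0.0008
```

```bash
python3 st.py
```

```text
4.95 [0.5468 0.0009 0.0695] F [ 1.6 -1.3  1.5] M [-0.29 -0.26 -0.02] rel tool [-0.0015 -0.0305 -0.0006] r 0.0305 phi -178.9 w 0.0007672512850831326
```

Tracking well; 180°→360°.

Call:
send_rows(motion=[[[0,0.0004,-0.0047,0,0,0],[0,0.0011,-0.0046,0,0,0],[0,0.0018,-0.0043,0,0,0],[0,0.0025,-0.004,0,0,0],[0,0.0031,-0.0036,0,0,0],[0,0.0036,-0.0031,0,0,0],[0,0.004,-0.0025,0,0,0],[0,0.0043,-0.0018,0,0,0],[0,0.0046,-0.0011,0,0,0],[0,0.0047,-0.0004,0,0,0],[0,0,0,0,0,0]]])

```text
t: 5.87
position: [0.5344, 0.0426, 0.0692]
eef_rot: [2.824, 1.569, 2.358]
wrist_force: [-0.6, -0.4, -0.1]
grip_width: 0.0003
```

Call:
send_rows(motion=[[[0,0.0047,0.0004,0,0,0],[0,0.0046,0.0011,0,0,0],[0,0.0043,0.0018,0,0,0],[0,0.004,0.0025,0,0,0],[0,0.0036,0.0031,0,0,0],[0,0,0,0,0,0]]])

```text
t: 6.37
position: [0.5534, 0.057, 0.0696]
eef_rot: [1.142, 1.569, 0.675]
wrist_force: [-1.0, 1.2, 0.8]
grip_width: 0.0007
```

```bash
python3 st.py; python3 - <<'E'
from h import *
W={}
for n in("top","side"):
    p,d=snapshot(n);W=world(n,d).reshape(-1,3);c=np.array([.561,.0278])
    r=np.linalg.norm(W[:,:2]-c,axis=1)
    q=W[(r<.046)&(r>.018)&(W[:,2]>.064)&(W[:,2]<.094)]
    ang=np.degrees(np.arctan2(q[:,1]-c[1],q[:,0]-c[0]))
    print(n,np.histogram(ang,np.arange(-180,181,20))[0])
    a=p[180:260,230:310] if n=="top" else p[150:250,210:310]
    cv2.imwrite(f"pics/{n}3.png",cv2.resize(a[:,:,::-1],(400,400),interpolation=3))
cv2.imwrite("pics/c3.png",np.hstack([cv2.imread("pics/top3.png"),cv2.imread("pics/side3.png")]))
E
```

```text
6.3667 [0.5534 0.057  0.0696] F [-1.   1.2  0.8] M [0.15 0.06 0.  ] rel tool [-0.0016  0.0226 -0.0199] r 0.0301 phi -41.4 w 0.0007494526931017427
top [0 0 0 0 0 0 0 0 0 0 0 0 0 0 0 0 0 0]
side [ 0  0  0 22 31  0  0  0  0  0  0  0 10 24 12 35  0  0]
```

View pics/c3.png

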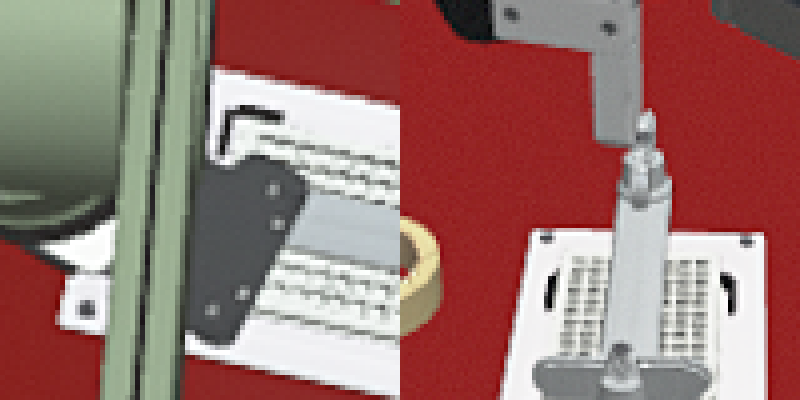

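Call:
send_rows(motion=[[[0,0.0031,0.0036,0,0,0],[0,0.0025,0.004,0,0,0],[0,0.0018,0.0043,0,0,0],[0,0.0011,0.0046,0,0,0],[0,0.0004,0.0047,0,0,0],[0,0,0,0,0,0]]])

```text
t: 6.97
position: [0.5759, 0.0546, 0.0692]
eef_rot: [1.374, 1.57, 0.906]
wrist_force: [-2.3, 0.1, -1.8]
grip_width: 0.0005
```

Call:
send_rows(motion=[[[0,-0.0004,0.0047,0,0,0],[0,-0.0011,0.0046,0,0,0],[0,-0.0018,0.0043,0,0,0],[0,0,0,0,0,0]]])

```text
t: 7.3
position: [0.5874, 0.0448, 0.0699]
eef_rot: [0.382, 1.568, -0.085]
wrist_force: [0.5, 2.0, -0.9]
grip_width: 0.0005
```

```bash
python3 st.py
```

```text
7.3 [0.5874 0.0448 0.0699] F [ 0.5  2.  -0.9] M [0.15 0.   0.01] rel tool [-0.0019  0.0271  0.0159] r 0.0315 phi 30.5 w 0.0005105767152884034
```

Call:
send_rows(motion=[[[0,-0.0025,0.004,0,0,0],[0,-0.0031,0.0036,0,0,0],[0,0,0,0,0,0]]])

```text
t: 7.55
position: [0.5906, 0.0374, 0.0697]
eef_rot: [1.702, 1.569, 1.234]
wrist_force: [-1.9, 5.0, 0.3]
grip_width: 0.0006
```

Call:
send_rows(motion=[[[0,-0.0036,0.0031,0,0,0],[0,-0.004,0.0025,0,0,0],[0,0,0,0,0,0]]])

```text
t: 7.8
position: [0.5907, 0.0358, 0.0696]
eef_rot: [2.152, 1.555, 1.683]
wrist_force: [-2.6, 22.5, 1.9]
grip_width: 0.0006
```

Call:
send_rows(motion=[[[0,-0.0043,0.0018,0,0,0],[0,-0.0046,0.0011,0,0,0],[0,0,0,0,0,0]]])

```text
t: 8.05
position: [0.5904, 0.0344, 0.0699]
eef_rot: [1.975, 1.542, 1.506]
wrist_force: [2.0, 40.0, 2.0]
grip_width: 0.0005
```

```bash
python3 st.py
```

```text
8.05 [0.5904 0.0344 0.0699] F [ 2. 40.  2.] M [ 7.61 -0.23  0.04] rel tool [-0.0017  0.0192  0.0232] r 0.0302 phi 50.4 w 0.0005014951674294515
```

The finger stopped moving while the force rose to 40 N, which means the hard stop. I'll back off, lift and check.

Call:
send_rows(motion=[[[0,0.0046,-0.0011,0,0,0],[0,0.0043,-0.0018,0,0,0],[0,0.004,-0.0025,0,0,0],[0,0.0036,-0.0031,0,0,0],[0,0.0031,-0.0036,0,0,0],[0,0.0025,-0.004,0,0,0],[0,0.0018,-0.0043,0,0,0],[0,0.0011,-0.0046,0,0,0],[-0.015,0,0,0,0,0],[-0.03,0,0,0,0,0],[-0.03,0,0,0,0,0],[-0.03,0,0,0,0,0],[-0.03,0,-0.02,0,0,0],[0,0,-0.035,0,0,0],[0,0,-0.035,0,0,0],[0,0,-0.035,0,0,0],[0,0,-0.035,0,0,0],[0,0,-0.035,0,0,0],[0,0,0,0,0,0],[0,0,0,0,0,0]]])

```text
t: 9.72
position: [0.4039, 0.1401, 0.2045]
eef_rot: [0.114, 1.57, -0.351]
wrist_force: [0.6, 0.2, 0.7]
grip_width: 0.0004
```

```bash
python3 st.py; python3 - <<'E'
from h import *
ims=[]
for n in("top","side"):
    p,d=snapshot(n);W=world(n,d).reshape(-1,3)
    for nm,c in(("loose",np.array([.561,.0278])),("other",np.array([.5227,-.1522]))):
        r=np.linalg.norm(W[:,:2]-c,axis=1)
        q=W[(r<.046)&(r>.018)&(W[:,2]>.064)&(W[:,2]<.11)]
        if len(q)<10: print(n,nm,"hidden");continue
        dd=q[:,:2]-q[:,:2].mean(0);v=np.linalg.svd(dd,full_matrices=False)[2][0]
        out=q[np.linalg.norm(q[:,:2]-c,axis=1)>.025]
        print(n,nm,len(q),np.degrees(np.arctan2(v[1],v[0]))%180,np.percentile(out[:,2],[85,95]).round(4))
    # change of loose objects vs first picture
    p0=cv2.imread(f"pics/{n}0.png")[:,:,::-1]
    for o,x in (("tape",(.43,.05)),):pass
    hs0,hs1=[cv2.cvtColor(np.ascontiguousarray(k),cv2.COLOR_RGB2HSV) for k in(p0,p)]
    for o,lo,hi,b in(("beige",(15,40,120),(35,160,255),(250,330,220,350) if n=="top" else (195,290,160,225)),("green",(55,80,40),(85,255,255),(145,192,295,370) if n=="top" else(215,290,320,368))):
        print(n,o,[np.array(cv2.moments(cv2.inRange(h,lo,hi)[b[0]:b[1],b[2]:b[3]],True)["m00"]) for h in(hs0,hs1)],[[round(float(t.mean()),1) for t in np.nonzero(cv2.inRange(h,lo,hi)[b[0]:b[1],b[2]:b[3]])] for h in(hs0,hs1)])
    a=p[180:340,220:380] if n=="top" else p[170:300,160:370]
    ims.append(cv2.resize(a[:,:,::-1],(400,400),interpolation=3))
cv2.imwrite("pics/c4.png",np.hstack(ims))
E
```

```text
9.7167 [0.4039 0.1401 0.2045] F [0.6 0.2 0.7] M [-0.01 -0.06 -0.02] rel tool [-0.1368  0.0299 -0.1906] r 0.1929 phi -81.1 w 0.000374278130506816
top loose 80 167.84367049373296 [0.0854 0.0867]
top other 92 168.2843503935469 [0.0859 0.0871]
top beige [array(1777.), array(1774.)] [[45.2, 76.6], [45.2, 76.5]]
top green [array(1460.), array(1456.)] [[25.2, 37.0], [25.3, 37.1]]
side loose 192 168.34006279171626 [0.0843 0.0867]
side other 262 168.3764727483782 [0.0846 0.0861]
side beige [array(2010.), array(2021.)] [[48.1, 33.3], [48.2, 33.3]]
side green [array(1684.), array(1687.)] [[42.8, 24.0], [42.8, 24.0]]
```

View pics/c4.png

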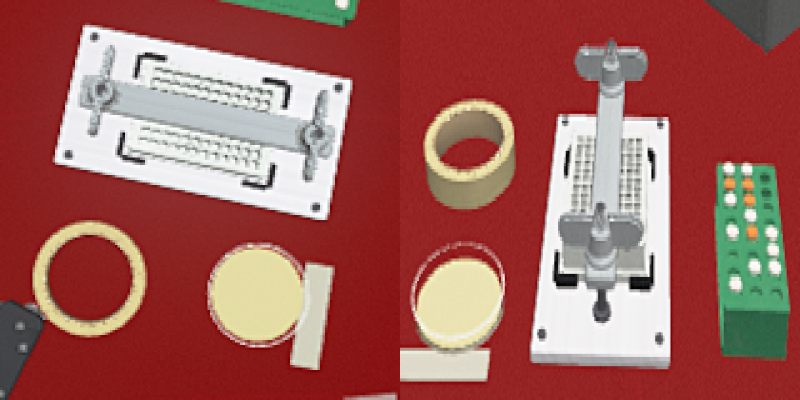

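Both nuts sit at the same height (0.087) and the same angle (168°), which is the home pose. The loose objects haven't moved and the arm is clear.

```bash
python3 -c "
from station import *
print(job_done())"
```

```text
the job is handed in; nothing more can be done
None
```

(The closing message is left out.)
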